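Free the battery from the charger and complete the field kit tray

TASK

Make up the field kit: lift the hold-down bar on the charger, slide the battery out from beneath it and lay it in the tray's narrow battery section, then lower the bar fully again. Complete the tray's wide section so that it holds exactly one each of the shaft, clamp, bracket and cover, every one lying flat on the tray floor the way it lies on the bench and none on top of another; what the tray already holds stays in it, and the spare of such a part stays on the bench outside the tray. Do not knock over the jars.

Things in the scene. Friction and masses are not known exactly. Their poses are not given: they have to be found in the camera images.
- charger: Battery charger fixed to the bench, 220 mm long (x); its base reaches from y = -100 to +65 mm; origin in its underside below the battery's centreline, at mid-length; x points from its open front to its closed rear, z up. The battery lies on its floor (20 mm above the bench) between two low rails (tops 38 mm up, 65 mm apart, ending at x = -50 mm). The floor ends at x = -110 mm.
- hood (a point): Middle of the front edge of the hood's top, 70 mm above the bench. The fixed hood covers the rear 35 mm of the battery, which can therefore leave only by sliding to the charger's -x by more than 35 mm; then it can be lifted. Axes as the charger's.
- bar (a joint): Angle of the hold-down bar, rad: 0 = down across the battery, grows as the knob end is lifted, stops at 1.9 (just past upright, leaning to the charger's -y). Stiff hinge: stays where left; some 3 N at the knob moves it. A steel bar 16 mm wide, passing just in front of the battery's grip, so that the battery cannot slide out while it is down.
- bar_knob (a point): Centre of the black knob at the bar's free end: a cylinder of 22 mm diameter, axis parallel to the hinge (charger's x), 30 mm between its flat ends. At bar angle 0 it is 75 mm above the bench, off the charger's +y side; it swings up and over to -y. Pinched by its ends from above it turns between the fingers as the bar swings. Axes turn with the bar (as the charger's at 0).
- bar_hinge (a point): Point on the bar's hinge axis at the bar's mid-width; the axis runs along the charger's x, 63.5 mm above the bench; the knob's centre is 157 mm from it. Fixed to the charger, axes as the charger's.
- battery_grip (a point): Centre of the grip ridge on top of the battery: 50 mm long (x), 18 mm wide (y), 31 mm high. The battery is a black block 130 (x) by 60 (y) by 34 mm, about 0.55 kg; the point is 49 mm above its underside, 15 mm above the block's top, 16 mm below the ridge's top. Seated, it lies about 35 mm to +x of the charger's origin, axes parallel to the charger's.
- tray: White kit tray fixed to the bench, 180 (x) by 316 (y) mm, walls 28 mm high and 5 mm thick, floor 5 mm above the bench; origin at the middle of its underside, z up. A divider along x at y = -63 mm (20 mm high, 4 mm thick) parts the narrow battery section (inside y -153 to -65 mm) from the wide section (-61 to +153 mm); both 170 mm long in x.
- tray_parts (a point): Middle of the wide section's floor (tray x 0, y 46 mm), axes as the tray's. Usual places of the listed points, x, y in mm in the tray's frame: shaft 0, -22; clamp -20, 38; bracket -42, 92; cover 42, 112, each with its axes about as the tray's. A part in the tray at the start lies within 1 cm of its place.
- shaft_a_mid (a point): The shaft on the bench (always there): steel shaft 140 mm long lying along its x: round, 16 mm thick, with an 18 mm long, 20 mm square block at each end so it does not roll. The point is its centre, 10 mm above its underside.
- clamp_a_mid (a point): The clamp on the bench (always there): aluminium clamp 90 mm long along its x: a block 45 mm long, 34 mm wide (y), 34 mm high, and two prongs 45 mm long pointing to its +x. The point is in the block, 17 mm above the underside; the block reaches from 25 mm behind it to 20 mm ahead.
- bracket_a_mid (a point): The bracket on the bench (always there): aluminium angle bracket: foot plate 70 (x) by 50 (y) by 10 mm with an upright wall 70 mm long (x), 10 mm thick, 50 mm high in all, along its -y edge. The point is in mid-wall, 25 mm above the underside; the foot reaches 45 mm to +y of it and 5 mm to -y.
- cover_a_mid (a point): The cover on the bench (always there): steel disc of 64 mm diameter, 10 mm thick, with an upright round black knob of 22 mm diameter in its middle; 44 mm high in all. The point is on its axis, 22 mm above the underside; the knob runs from 12 mm below it to 22 mm above.
- shaft_b_mid (a point): The shaft that is in the tray at the start, of the same shape, with its point and axes at the same place; None when there is no shaft in the tray at the start.
- clamp_b_mid (a point): The clamp that is in the tray at the start, of the same shape, with its point and axes at the same place; None when there is no clamp in the tray at the start.
- bracket_b_mid (a point): The bracket that is in the tray at the start, of the same shape, with its point and axes at the same place; None when there is no bracket in the tray at the start.
- cover_b_mid (a point): The cover that is in the tray at the start, of the same shape, with its point and axes at the same place; None when there is no cover in the tray at the start.
- bottle_1: Bystander: loose glass jar with blue cap, 70 mm across and 140 mm high, beyond the parts; origin at the middle of its underside.
- bottle_2: Bystander: loose glass jar with blue cap, 60 mm across and 120 mm high, beyond the parts; origin at the middle of its underside.
Mind the look-alikes: they are no part of the job. What is shaped like the part that bears battery_grip but red or turquoise is not meant.

How it is judged:
By the outcome, as a careful person would: the job done as asked, in the order asked, and still so for the second after the job is handed in, with the robot touching nothing.
Of shaft_b, clamp_b, bracket_b, cover_b only 1 to 2 are there at a start; the rules pass over those that are not, and their reading is None.
At some moment in a run one of shaft_a, clamp_a, bracket_a, cover_a may be knocked a few centimetres aside while the robot is not near it.
It also fails if it takes over 210 s, if anything falls off the work surface, if the arm or the gripper's body presses on something with over 40 N, if the wrist force passes 120 N, or if a joint passes its speed limit or range.

ROBOT

A 6-joint arm with a two-finger parallel gripper is mounted at the origin on the work surface. World frame = base frame: x ahead of the robot, y to its left, z up, the work surface at z = 0. Lengths are in m, angles in rad, forces in N, time in s.
With the tool pointing down it reaches from about 0.275 to 0.725 m from the base axis. Payload 15.9 kg.
Tool frame: the origin (TCP) lies at the very end of the fingers, on their centre line; the grasp point (between the pads) lies 19 mm behind it (grip_point_offset is the distance from the TCP to the grasp point, in m); z points along the fingers, y is the line along which they close (so a half turn about z gives the same grasp; the last joint's range is limited). The gripper opens to 85 mm and grips with 20 to 120 N. Pads are 22 mm wide; open, the fingers measure 114 mm over their backs; the gripper's body (76 mm by 85 mm) begins 54 mm behind the grasp point. The pads swing forward as they close: fully open they stand 13 mm farther back than shut.
Start: joints at [1.318, 0.213, -0.034, 1.323, 0, 1.571], TCP at [0.125, 0.484, 0.231] pointing down, gripper open.
Joint ranges: [-2.98, 2.98], [-0.74, 1.72], [-1.14, 1.35], [-2.1, 2.04], [-1.57, 1.44], [-3.14, 3.14]. Speed limits (rad/s): [1.89, 1.89, 2.39, 2.57, 3.14, 3.14].

INTERFACE

Orientations are given as a rotation vector (axis times angle).
In Python, from plant import get_obs, get_image, finish_job, silhouettes, place_of, grip_point_offset gives the robot as it stands.
- The arm moves only by the shell command python3 -m pendant 'ROWS' [FORCE]. ROWS is JSON, a list of rows, each a list of 7 numbers: the finger opening in mm, from 0 to 85.4, then the shift along the tool's x, y, z in mm, then the turn, a rotation vector about the tool's x, y, z in rad. In form: [[claw, x, y, z, wx, wy, wz], ...]. A call has exactly 10 rows; each row is the pose to reach, as a shift and turn from the pose commanded when the call began, along the tool's axes at that moment; what a row does not reach only later rows make up. A row lasts 1/10 s, in which the tool goes at most 50 mm and 8.59 degrees, less where a joint would pass 70% of its speed; a pose out of reach is approached as far as the arm can. A call with a gripper value outside its range is refused whole. The fingers move at their own pace and stop on an object; FORCE is the grip in N (left out, the last holds). Time passes only in rows, so rows that repeat a pose let the fingers close, or fill a call up. It gives the time, the measured TCP pose, the force, the opening and the grip force at its end, in the units of the state.
- get_obs(): the state, without advancing time (a new reading comes with each control period).
- get_image(name): name is "scene" or "top" or "wrist"; returns a dict with "image" (480x640x3 uint8, blue, green, red), "camera_matrix" (3x3 intrinsics, pixels), "rvec" (rotation vector, rad) and "tvec" (3), from world to camera coordinates, as OpenCV has them. Camera axes: x right, y down, z forward; pixel columns grow to the right and rows downward; lengths in m; the calibration is good to about 2 mm. A picture is of the moment at which its call begins. There is no depth.
- finish_job(): hands the job in; it is judged then, once.
Trained networks look in a picture, given as the dict that the camera call returned (one of the last four; its "shot" number tells which), for a name from the list of things; names that differ only in an ending like _2 or _b are one class to them, and where a whole thing is asked for, a point or a joint stands for the part that bears it (a point fixed in the world has none). Each returns a list of dicts, best first, with "p" (0 to 1); they miss things now and then, are a little off and sometimes report something else, mostly with a low value. They report only what shows in the picture. A call takes as long as a camera call. They do not tell look-alikes from the thing itself.
- silhouettes(thing, picture): "region" (480x640 bool, what is visible of it).
- place_of(thing, picture): "centre" ([x, y, z] in m, in world coordinates, good to about 4 mm: a listed point, or the origin of a listed thing).
The state is a dict: "time": time; "joint_pos": joint angles; "joint_vel": joint speeds; "effort": joint torques, N m; "tool_pos": TCP position; "tcp_rot": TCP orientation; "force": force on the tool from outside, world axes, zero at the start; "wrist_torque": the same for the moment, N m; "width": finger opening in m; "grip_force": force on a finger pad.
Only numpy, scipy, OpenCV 4.12 (cv2) and the standard library are available. Lean on these libraries where they do the work, as an engineer would, in place of code of your own. Each camera call takes 0.05 s, during which the arm holds its last target. There are 200 camera calls.

## Working session

There is one attempt and no reset: what is moved stays moved. The work goes in short steps, Python scripts to look and compute and a shell command to move; the robot and the scene stay as the last step left them, time stands still between calls to the robot, and variables do not carry over. Pictures are saved under pics/ and viewed, at most 14 in all, crops included, and the job is handed in when it is done.

```bash
ls; mkdir -p pics; cat > h.py <<'E'
import numpy as np, cv2
from scipy.spatial.transform import Rotation as R
from plant import *
def snap(n,f=None):
    p=get_image(n)
    if f: cv2.imwrite('pics/'+f+'.png',p['image'])
    return p
def proj(P,p): return cv2.projectPoints(np.float64(P).reshape(-1,1,3),p['rvec'],p['tvec'],p['camera_matrix'],None)[0].reshape(-1,2)
def ray(px,p):
    Rm=cv2.Rodrigues(p['rvec'])[0]; c=-Rm.T@np.ravel(p['tvec'])
    d=Rm.T@np.linalg.inv(p['camera_matrix'])@np.array([px[0],px[1],1.]); return c,d/np.linalg.norm(d)
def onz(px,p,z):
    c,d=ray(px,p); return c+d*(z-c[2])/d[2]
def tri(obs):
    A=np.zeros((3,3));b=np.zeros(3)
    for px,p in obs:
        c,d=ray(px,p);M=np.eye(3)-np.outer(d,d);A+=M;b+=M@c
    return np.linalg.solve(A,b)
def toolmat():
    o=get_obs(); return np.array(o['tool_pos']),R.from_rotvec(o['tcp_rot'])
def to(P,yaw=None):
    "shift in tool axes (mm) to world TCP P, and wz to bring tool y axis to world yaw (mod pi)"
    t,r=toolmat(); s=r.inv().apply(np.array(P)-t)*1000; w=None
    if yaw is not None:
        y=r.apply([0,1,0]); cur=np.arctan2(y[1],y[0]); d=(yaw-cur+np.pi/2)%np.pi-np.pi/2; w=-d
    return s.round(1),w
E
python3 - <<'E'
from h import *
o=get_obs();print(o['time'],o['tool_pos'],o['tcp_rot'],o['width'],grip_point_offset)
print(R.from_rotvec(o['tcp_rot']).as_matrix().round(2))
names=['charger','hood','bar_knob','bar_hinge','battery_grip','tray','tray_parts','shaft_a_mid','clamp_a_mid','bracket_a_mid','cover_a_mid','bottle_1']
for v in ['top','scene']:
    p=snap(v,v+'0')
    for n in names:
        print(v,n,[(round(d['p'],2),np.round(d['centre'],3).tolist(),proj(d['centre'],p)[0].round().tolist()) for d in place_of(n,p) if d['p']>.2])
E
```

```text
pics
0.0 [0.12497937 0.48378916 0.23083542] [-3.95999601e-01 -3.11639139e+00  1.67514189e-03] 0.08542743798900657 0.0187
[[-0.97  0.25 -0.  ]
 [ 0.25  0.97 -0.  ]
 [ 0.   -0.   -1.  ]]
top charger [(0.9, [0.567, -0.285, -0.0], [420.0, 204.0])]
top hood [(0.56, [0.63, -0.295, 0.071], [430.0, 173.0])]
top bar_knob [(0.65, [0.562, -0.213, 0.083], [398.0, 200.0]), (0.65, [0.467, -0.119, 0.024], [357.0, 243.0]), (0.47, [0.632, -0.29, 0.073], [428.0, 172.0])]
top bar_hinge [(0.73, [0.552, -0.366, 0.063], [459.0, 206.0])]
top battery_grip [(0.71, [0.35, -0.295, 0.048], [432.0, 290.0]), (0.66, [0.18, -0.335, 0.048], [451.0, 362.0]), (0.59, [0.603, -0.289, 0.072], [428.0, 184.0])]
top tray [(0.83, [0.514, 0.271, -0.001], [202.0, 226.0])]
top tray_parts [(0.93, [0.511, 0.318, 0.009], [182.0, 227.0])]
top shaft_a_mid [(0.7, [0.624, -0.13, 0.01], [360.0, 182.0])]
top clamp_a_mid [(0.74, [0.613, 0.001, 0.016], [308.0, 186.0]), (0.54, [0.517, 0.269, -0.002], [203.0, 225.0])]
top bracket_a_mid [(0.84, [0.453, -0.017, 0.021], [316.0, 249.0]), (0.3, [0.787, 0.011, 0.002], [304.0, 121.0])]
top cover_a
[... 512 characters left out ...]
0, 284.0]), (0.85, [0.605, -0.286, 0.067], [275.0, 352.0]), (0.77, [0.352, -0.292, 0.05], [176.0, 305.0])]
scene tray [(0.95, [0.519, 0.268, 0.001], [380.0, 211.0])]
scene tray_parts [(0.56, [0.515, 0.312, 0.004], [386.0, 202.0])]
scene shaft_a_mid [(0.67, [0.626, -0.127, 0.007], [331.0, 324.0])]
scene clamp_a_mid [(0.81, [0.614, -0.004, 0.017], [357.0, 283.0]), (0.29, [0.52, 0.271, 0.0], [380.0, 211.0])]
scene bracket_a_mid [(0.77, [0.452, -0.02, 0.029], [293.0, 256.0])]
scene cover_a_mid [(0.82, [0.467, -0.116, 0.022], [273.0, 286.0])]
scene bottle_1 [(0.98, [0.792, 0.011, 0.003], [433.0, 316.0]), (0.87, [0.801, 0.126, -0.0], [459.0, 286.0]), (0.52, [0.454, -0.018, 0.031], [294.0, 256.0])]
```

View pics/top0.png

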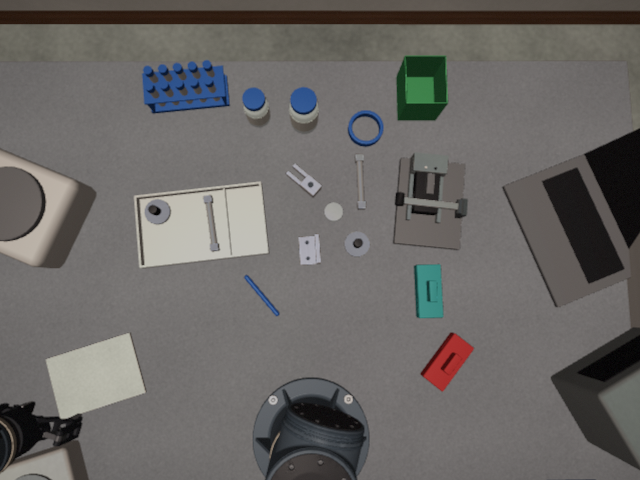

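View pics/scene0.png

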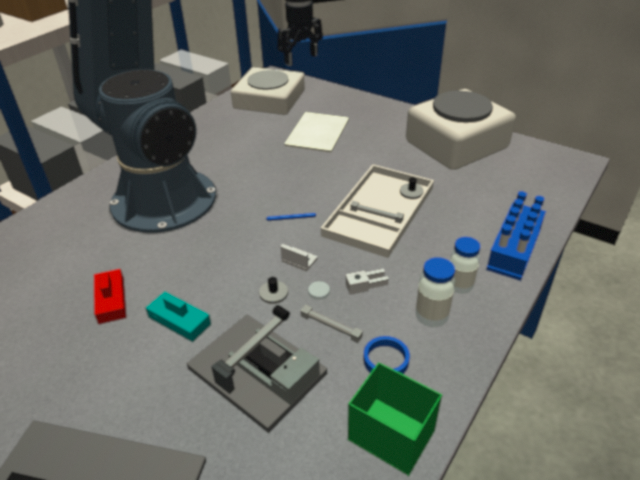

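Top view: the tray holds a shaft (210,222) and a cover (157,211), so the clamp (305,180) and bracket (309,250) are still to be added. The black battery sits in the charger at (430,183). The red and turquoise blocks are decoys. Scene view agrees, with the bar down across the battery and its knob at (280,312).

```bash
python3 -m pendant '[[85,-386,-194,-100,0,0,0],[85,-386,-194,-100,0,0,0],[85,-386,-194,-100,0,0,0],[85,-386,-194,-100,0,0,0],[85,-386,-194,-100,0,0,0],[85,-386,-194,-100,0,0,0],[85,-386,-194,-100,0,0,0],[85,-386,-194,-100,0,0,0],[85,-386,-194,-100,0,0,0],[85,-386,-194,-100,0,0,0]]'
python3 - <<'E'
from h import *
p=snap('wrist','w1')
Rm=cv2.Rodrigues(p['rvec'])[0];t,r=toolmat()
print('cam in tool',r.inv().apply(-Rm.T@np.ravel(p['tvec'])-t), 'cam z in tool',r.inv().apply(Rm[2]).round(2),'x',r.inv().apply(Rm[0]).round(2), p['camera_matrix'][0,0])
for n in ['tray','tray_parts','shaft_b_mid','cover_b_mid','clamp_a_mid','bracket_a_mid']:
    print(n,[(round(d['p'],2),np.round(d['centre'],3).tolist(),proj(d['centre'],p)[0].round().tolist()) for d in place_of(n,p) if d['p']>.2])
E
```

```text
time: 2.3
tool_pos: [0.4534, 0.1967, 0.3318]
tcp_rot: [0.403, 3.114, -0.0]
force: [-0.4, 0.0, 0.2]
width: 0.0851
grip_force: 0.0
cam in tool [ 0.07039613 -0.00047459 -0.14369916] cam z in tool [-0.28 -0.    0.96] x [-0.  1. -0.] 350.3112694215819
tray [(0.65, [0.517, 0.265, 0.004], [381.0, 229.0]), (0.5, [0.8, 0.129, 0.002], [335.0, 412.0])]
tray_parts [(0.87, [0.511, 0.312, 0.01], [415.0, 218.0]), (0.55, [0.448, -0.023, 0.024], [161.0, 238.0])]
shaft_b_mid [(0.6, [0.522, 0.247, 0.013], [369.0, 237.0])]
cover_b_mid [(0.93, [0.553, 0.381, 0.029], [475.0, 237.0])]
clamp_a_mid [(0.96, [0.619, -0.002, 0.017], [220.0, 341.0])]
bracket_a_mid [(0.81, [0.449, -0.022, 0.024], [162.0, 238.0]), (0.61, [0.574, -0.283, -0.001], [43.0, 351.0])]
```

View pics/w1.png

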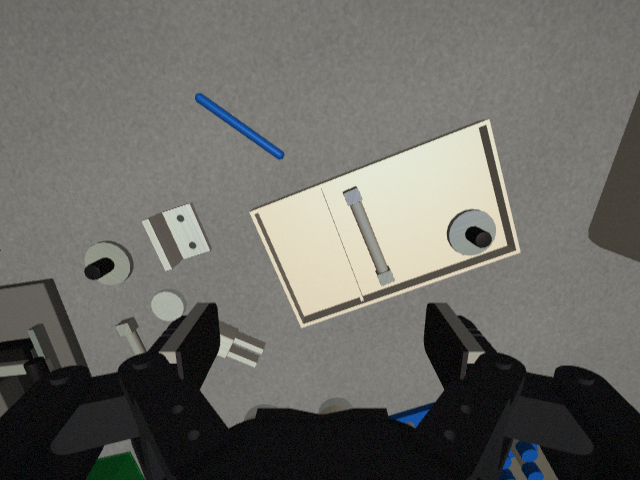

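The wrist view shows the tray with outer rim corners at about (251,211), (488,120), (519,251) and (302,327). The clamp is at (235,345) with prongs toward (262,352). The bracket is at (175,237) with its wall on the left edge. Next I'll fit the tray pose and go to the charger.

```bash
python3 - <<'E'
from h import *
p=snap('wrist')
c=np.array([onz(q,p,.028) for q in [(251,211),(488,120),(519,251),(302,327)]])
print(c.round(3),c.mean(0).round(4),[np.linalg.norm(c[i]-c[(i+1)%4]).round(3) for i in range(4)])
v=(c[1]+c[2]-c[0]-c[3]); print('tray y dir -> yaw',np.arctan2(-v[0],v[1]))
v=(c[2]+c[3]-c[0]-c[1]); print('tray x yaw',np.arctan2(v[1],v[0]))
for px in [(145,220),(168,270),(191,203),(210,248)]: print('bracket',onz(px,p,.03).round(3))
print(to([.52,-.27,.33]))
E
```

```text
[[0.44  0.11  0.028]
 [0.405 0.42  0.028]
 [0.581 0.44  0.028]
 [0.618 0.129 0.028]] [0.5108 0.2745 0.028 ] [np.float64(0.312), np.float64(0.177), np.float64(0.313), np.float64(0.179)]
tray y dir -> yaw 0.11547105967525266
tray x yaw 0.11194120571387124
bracket [ 0.416 -0.026  0.03 ]
bracket [ 0.489 -0.023  0.03 ]
bracket [0.41  0.039 0.03 ]
bracket [0.473 0.042 0.03 ]
(array([-185.2, -438.1,    1.3]), None)
```

```bash
python3 -m pendant '[[85,-178,-438,0,0,0,0],[85,-178,-438,0,0,0,0],[85,-178,-438,0,0,0,0],[85,-178,-438,0,0,0,0],[85,-178,-438,0,0,0,0],[85,-178,-438,0,0,0,0],[85,-178,-438,0,0,0,0],[85,-178,-438,0,0,0,0],[85,-178,-438,0,0,0,0],[85,-178,-438,0,0,0,0]]'
python3 - <<'E'
from h import *
p=snap('wrist','w2')
for n in ['charger','hood','bar_knob','bar_hinge','battery_grip','shaft_a_mid']:
    print(n,[(round(d['p'],2),np.round(d['centre'],3).tolist(),proj(d['centre'],p)[0].round().tolist()) for d in place_of(n,p) if d['p']>.2])
E
```

```text
time: 3.7
tool_pos: [0.5129, -0.2719, 0.3306]
tcp_rot: [-0.398, -3.115, 0.0]
force: [0.4, 1.3, 0.6]
width: 0.0853
grip_force: 0.0
charger [(0.83, [0.572, -0.284, -0.001], [324.0, 241.0])]
hood [(0.74, [0.634, -0.293, 0.069], [329.0, 303.0])]
bar_knob [(0.61, [0.638, -0.29, 0.068], [332.0, 304.0]), (0.57, [0.563, -0.214, 0.089], [381.0, 240.0])]
bar_hinge [(0.97, [0.545, -0.369, 0.064], [251.0, 251.0])]
battery_grip [(0.98, [0.348, -0.291, 0.049], [267.0, 64.0]), (0.92, [0.603, -0.291, 0.07], [325.0, 281.0]), (0.24, [0.463, -0.115, 0.024], [435.0, 129.0])]
shaft_a_mid [(0.88, [0.624, -0.127, 0.012], [443.0, 250.0])]
```

View pics/w2.png

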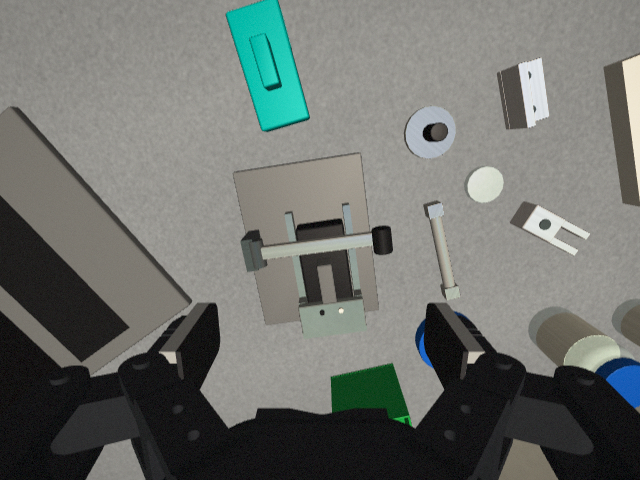

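The wrist view shows the charger front corners at (234,172) and (360,153), the knob at (382,240), the hinge block at (253,251) and the bar down in front of the battery grip at (325,283). Now I'll triangulate the knob, hinge and grip from the views.

```bash
python3 - <<'E'
from h import *
print(get_obs()['joint_pos'])
w=snap('wrist');t=snap('top');s=snap('scene')
def cen(thing,p,near):
    best=None
    for d in silhouettes(thing,p):
        ys,xs=np.nonzero(d['region']); c=np.array([xs.mean(),ys.mean()])
        if np.linalg.norm(c-near)<25 and d['p']>.2: print(thing,d['p'],c.round(1),len(xs),xs.min(),xs.max(),ys.min(),ys.max())
for p,n in [(w,'w'),(t,'t'),(s,'s')]:
    print(n); 
    for th,P in [('battery_grip',[.603,-.29,.07]),('charger',[.57,-.285,0.02]),('bar',[.555,-.29,.08])]: cen(th,p,proj(P,p)[0])
# dark knob segmentation near knob
for p in (w,t,s):
    u=proj([.563,-.213,.083],p)[0]; x,y=u.round().astype(int); g=p['image'][y-22:y+23,x-22:x+23].max(2)
    n,l,st,ce=cv2.connectedComponentsWithStats((g<45).astype('uint8')); print(u,[(st[i,4],(ce[i]+[x-22,y-22]).round(1).tolist(),st[i,:4].tolist()) for i in range(1,n) if st[i,4]>20])
print('front edge',onz((234,172),w,.02),onz((360,153),w,.02))
print('knob tri',tri([((382,240),w),((399.3,200),t),((280,312.5),s)]), tri([((382,240),w),((280,312.5),s)]))
E
```

```text
[-4.80781254e-01  4.06234246e-01  4.85030319e-01  1.64920617e+00
  1.27355970e-04 -2.29527398e-01]
w
battery_grip 0.72 [321.  263.3] 3141 292 348 218 302
charger 0.73 [306. 239.] 18026 230 388 153 337
t
battery_grip 0.84 [422.5 194.1] 681 412 439 171 214
charger 0.74 [426.1 203.2] 4228 394 467 152 245
bar 0.88 [428.9 202.4] 587 395 463 192 213
s
battery_grip 0.78 [266.9 357.1] 1051 244 290 338 377
charger 0.92 [256.7 371.1] 8082 186 326 305 432
bar 0.74 [254.9 339.4] 913 217 289 306 373
[377.28827546 238.01087331] [(np.int32(397), [377.5, 239.7], [13, 11, 21, 28])]
[398.06408424 199.83820965] [(np.int32(56), [414.6, 186.9], [37, 0, 4, 20]), (np.int32(84), [399.2, 199.2], [19, 15, 9, 13]), (np.int32(36), [415.1, 210.3], [36, 28, 9, 8])]
[279.45523447 312.42725772] [(np.int32(118), [280.7, 312.6], [17, 17, 15, 13])]
front edge [ 0.45113829 -0.36620098  0.02      ] [ 0.46833963 -0.20541307  0.02      ]
knob tri [ 0.56419406 -0.21248014  0.08537743] [ 0.56511661 -0.21032113  0.0833058 ]
```

```bash
python3 - <<'E'
from h import *
print(to([.564,-.2125,.18],-.11))
E
```

```text
(array([-35.2,  67.3, 151.3]), np.float64(1.427978301786656))
```

```bash
python3 -m pendant '[[85,-35,67,150,0,0,1.428],[85,-35,67,150,0,0,1.428],[85,-35,67,150,0,0,1.428],[85,-35,67,150,0,0,1.428],[85,-35,67,150,0,0,1.428],[85,-35,67,150,0,0,1.428],[85,-35,67,150,0,0,1.428],[85,-35,67,150,0,0,1.428],[85,-35,67,150,0,0,1.428],[85,-35,67,150,0,0,1.428]]'
python3 - <<'E'
from h import *
w=snap('wrist','w3')
print(get_obs()['joint_pos'][5])
for n in ['bar_knob','bar_hinge','battery_grip']:
    print(n,[(round(d['p'],2),np.round(d['centre'],4).tolist(),proj(d['centre'],w)[0].round().tolist()) for d in place_of(n,w) if d['p']>.2])
print(to([.564,-.2125,.064],-.11))
E
```

```text
time: 5.65
tool_pos: [0.5637, -0.2128, 0.1812]
tcp_rot: [-2.346, -2.089, 0.0]
force: [0.0, -0.1, 1.3]
width: 0.0848
grip_force: 0.0
1.3286809589608597
bar_knob [(0.88, [0.5641, -0.2131, 0.0893], [323.0, 250.0])]
bar_hinge [(0.72, [0.5456, -0.3702, 0.0615], [323.0, 408.0])]
battery_grip [(0.81, [0.6043, -0.286, 0.0655], [382.0, 320.0]), (0.65, [0.3475, -0.2945, 0.0474], [95.0, 349.0])]
(array([  0.3,   0.3, 117.3]), np.float64(0.002633309987914556))
```

View pics/w3.png

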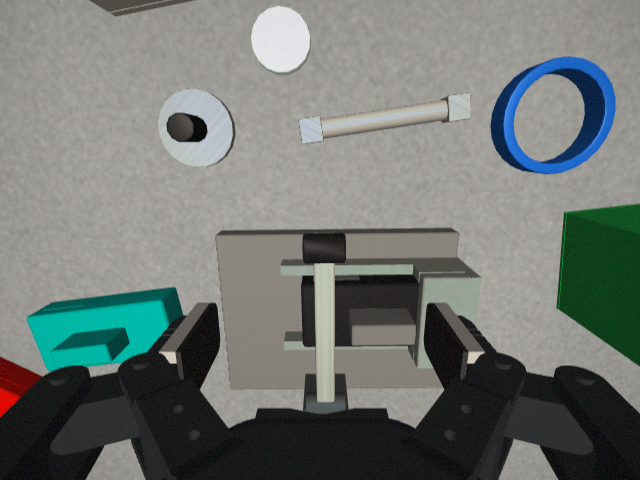

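The knob is at (324,248), squarely aligned, and clear of the hood (415–480, 262–365). Descending to pinch.

```bash
python3 -m pendant '[[85,0,0,40,0,0,0],[85,0,0,80,0,0,0],[85,0,0,115,0,0,0],[85,0,0,115,0,0,0],[25,0,0,115,0,0,0],[25,0,0,115,0,0,0],[25,0,0,115,0,0,0],[25,0,0,115,0,0,0],[25,0,0,115,0,0,0],[25,0,0,115,0,0,0]]' 30
python3 - <<'E'
from h import *
t,r=toolmat(); print(r.as_matrix().round(3))
h=np.array([-13.5,-87]);
# arc: knob relative to hinge r=157, start height dz
for z0 in (75,80,85):
    phi=np.arcsin((z0-63.5)/157)
    print(z0,[( (157*(np.cos(phi+a)-np.cos(phi))).round(0),(157*(np.sin(phi+a)-np.sin(phi))).round(0)) for a in np.arange(.15,1.81,.15)])
E
```

```text
time: 6.85
tool_pos: [0.5652, -0.2131, 0.0676]
tcp_rot: [2.338, 2.095, 0.003]
force: [6.0, -1.3, 0.1]
width: 0.0294
grip_force: 36.7
[[ 0.109  0.994  0.003]
 [ 0.994 -0.109 -0.001]
 [-0.     0.003 -1.   ]]
75 [(np.float64(-3.0), np.float64(23.0)), (np.float64(-10.0), np.float64(46.0)), (np.float64(-21.0), np.float64(67.0)), (np.float64(-34.0), np.float64(86.0)), (np.float64(-50.0), np.float64(104.0)), (np.float64(-68.0), np.float64(118.0)), (np.float64(-89.0), np.float64(130.0)), (np.float64(-111.0), np.float64(139.0)), (np.float64(-134.0), np.float64(144.0)), (np.float64(-157.0), np.float64(145.0)), (np.float64(-180.0), np.float64(144.0)), (np.float64(-203.0), np.float64(138.0))]
80 [(np.float64(-4.0), np.float64(23.0)), (np.float64(-12.0), np.float64(45.0)), (np.float64(-23.0), np.float64(66.0)), (np.float64(-37.0), np.float64(85.0)), (np.float64(-53.0), np.float64(102.0)), (np.float64(-72.0), np.float64(116.0)), (np.float64(-93.0), np.float64(127.0)), (np.float64(-115.0), np.float64(135.0)), (np.float64(-138.0), np.float64(139.0)), (np.float64(-162.0), np.float64(140.0)), (np.float64(-185.0), np.float64(138.0)), (np.float64(-208.0), np.float64(132.0))]
85 [(np.float64(-5.0), np.float64(23.0)), (np.float64(-13.0), np.float64(45.0)), (np.float64(-25.0), np.float64(66.0)), (np.float64(-39.0), np.float64(84.0)), (np.float64(-56.0), np.float64(100.0)), (np.float64(-76.0), np.float64(114.0)), (np.float64(-97.0), np.float64(124.0)), (np.float64(-119.0), np.float64(131.0)), (np.float64(-142.0), np.float64(135.0)), (np.float64(-166.0), np.float64(135.0)), (np.float64(-189.0), np.float64(132.0)), (np.float64(-212.0), np.float64(125.0))]
```

```bash
python3 -m pendant '[[25,-1,1,-11,0,0,0],[25,-4,1,-23,0,0,0],[25,-7,1,-34,0,0,0],[25,-12,1,-45,0,0,0],[25,-17,1,-56,0,0,0],[25,-23,1,-66,0,0,0],[25,-30,1,-76,0,0,0],[25,-37,1,-85,0,0,0],[25,-45,1,-94,0,0,0],[25,-53,1,-102,0,0,0]]' 30
python3 - <<'E'
from h import *
o=get_obs();print(np.round(o['force'],1),o['width'])
p=snap('scene')
for n in ['bar_knob','bar']: print([(round(d['p'],2),np.round(d['centre'],3).tolist()) for d in place_of('bar_knob',p) if d['p']>.2])
E
```

```text
time: 7.85
tool_pos: [0.5595, -0.2663, 0.169]
tcp_rot: [2.339, 2.095, 0.001]
force: [9.5, -5.3, -12.7]
width: 0.0293
grip_force: 31.4
[  9.5  -5.3 -12.7] 0.029270664088364307
[(0.68, [0.56, -0.265, 0.183])]
[(0.68, [0.56, -0.265, 0.183])]
```

```bash
python3 -m pendant '[[25,-12,1,-10,0,0,0],[25,-26,1,-18,0,0,0],[25,-40,1,-25,0,0,0],[25,-55,1,-31,0,0,0],[25,-70,1,-35,0,0,0],[25,-85,1,-37,0,0,0],[25,-100,1,-38,0,0,0],[25,-116,1,-38,0,0,0],[25,-132,1,-36,0,0,0],[25,-140,1,-34,0,0,0]]' 30
python3 - <<'E'
from h import *
p=snap('scene')
print([(round(d['p'],2),np.round(d['centre'],3).tolist()) for d in place_of('bar_knob',p) if d['p']>.2])
E
```

```text
time: 9.0
tool_pos: [0.5449, -0.4067, 0.2031]
tcp_rot: [2.339, 2.094, 0.001]
force: [3.9, 1.3, 9.4]
width: 0.0292
grip_force: 32.4
[(0.93, [0.546, -0.398, 0.222])]
```

```bash
python3 -m pendant '[[50,0,0,0,0,0,0],[60,0,0,0,0,0,0],[60,0,0,-40,0,0,0],[60,0,0,-80,0,0,0],[60,50,20,-80,0,0,-0.15],[60,100,40,-80,0,0,-0.3],[60,124,45,-80,0,0,-0.45],[60,124,45,-80,0,0,-0.6],[60,124,45,-80,0,0,-0.75],[60,124,45,-80,0,0,-0.9]]' 30
python3 - <<'E'
from h import *
print(get_obs()['joint_pos'][5],to([.603,-.288,.20],1.461))
E
```

```text
time: 10.1
tool_pos: [0.6028, -0.2861, 0.2821]
tcp_rot: [-1.185, -2.909, 0.001]
force: [-0.5, 0.2, -0.6]
width: 0.0597
grip_force: 0.0
0.3307965851751983 (array([-1.5, -1.2, 82.1]), np.float64(-0.6639113106572343))
```

```bash
python3 -m pendant '[[60,-1,-1,20,0,0,-0.15],[60,-1,-1,40,0,0,-0.3],[60,-1,-1,60,0,0,-0.45],[60,-1,-1,82,0,0,-0.6],[60,-1,-1,82,0,0,-0.664],[60,-1,-1,82,0,0,-0.664],[60,-1,-1,82,0,0,-0.664],[60,-1,-1,82,0,0,-0.664],[60,-1,-1,82,0,0,-0.664],[60,-1,-1,82,0,0,-0.664]]' 30
python3 - <<'E'
from h import *
w=snap('wrist','w4');s=snap('scene');t=snap('top')
for p in (w,s,t):
  for n in ['battery_grip','bar_knob','bar_hinge']:
    print(n,[(round(d['p'],2),np.round(d['centre'],4).tolist(),proj(d['centre'],p)[0].round().tolist()) for d in place_of(n,p) if d['p']>.2])
print(to([.603,-.288,.058],1.461))
E
```

```text
time: 11.1
tool_pos: [0.603, -0.288, 0.2006]
tcp_rot: [0.184, 3.136, -0.0]
force: [0.6, 0.1, 0.1]
width: 0.06
grip_force: 0.0
battery_grip [(0.82, [0.6048, -0.2916, 0.0678], [317.0, 237.0])]
bar_knob [(0.56, [0.5447, -0.3979, 0.2243], [-12.0, 223.0])]
bar_hinge [(0.64, [0.5466, -0.3658, 0.0622], [215.0, 175.0])]
battery_grip [(0.96, [0.6066, -0.2864, 0.0688], [275.0, 352.0]), (0.74, [0.3526, -0.2881, 0.0495], [177.0, 305.0]), (0.6, [0.1758, -0.3295, 0.0502], [104.0, 283.0])]
bar_knob [(0.8, [0.5488, -0.3998, 0.2192], [196.0, 324.0]), (0.74, [0.5205, 0.2701, -0.0001], [381.0, 212.0]), (0.58, [0.4651, -0.1168, 0.0214], [272.0, 286.0])]
bar_hinge [(0.77, [0.5476, -0.3644, 0.064], [223.0, 368.0]), (0.42, [0.5193, 0.2696, 0.001], [380.0, 211.0])]
battery_grip [(0.57, [0.5984, -0.2897, 0.067], [428.0, 187.0])]
bar_knob [(0.43, [0.5466, 0.3819, 0.0308], [154.0, 212.0])]
bar_hinge [(0.48, [0.5509, 0.3798, 0.0289], [155.0, 210.0])]
(array([-2.000e-01, -1.000e-01,  1.423e+02]), np.float64(-0.006988768906343923))
```

View pics/w4.png

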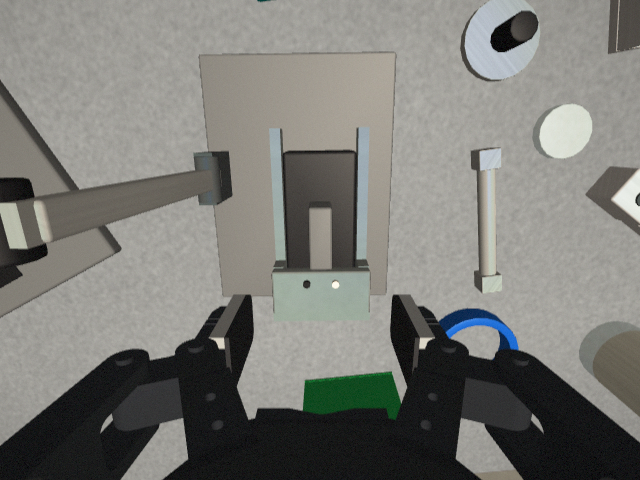

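The bar stands upright on the left and the battery ridge is clear at (309–331, 203–270), just before the hood edge at y=270. I'll check the ridge centre and height, then descend.

```bash
python3 - <<'E'
from h import *
w=snap('wrist')
for z in (.075,.085): print([onz(q,w,z).round(4).tolist() for q in [(309,207),(330,207),(320,269)]])
E
```

```text
[[0.5781, -0.2941, 0.075], [0.58, -0.2779, 0.075], [0.6298, -0.2917, 0.075]]
[[0.5763, -0.2935, 0.085], [0.5782, -0.278, 0.085], [0.6261, -0.2912, 0.085]]
```

```bash
python3 -m pendant '[[60,0,0,45,0,0,0],[60,0,0,90,0,0,0],[60,0,0,120,0,0,0],[60,0,0,139,0,0,0],[60,0,0,139,0,0,0],[10,0,0,139,0,0,0],[10,0,0,139,0,0,0],[10,0,0,139,0,0,0],[10,0,0,139,0,0,0],[10,0,0,139,0,0,0]]' 70
```

```text
time: 12.75
tool_pos: [0.6037, -0.2885, 0.0629]
tcp_rot: [0.183, 3.134, -0.002]
force: [-1.2, -2.2, 7.5]
width: 0.0168
grip_force: 70.0
```

```bash
python3 -m pendant '[[10,0,0,-1,0,0,0],[10,8,0,-1,0,0,0],[10,18,0,-1,0,0,0],[10,28,0,-1,0,0,0],[10,38,0,-1,0,0,0],[10,48,0,-1,0,0,0],[10,56,0,-1,0,0,0],[10,56,0,-1,0,0,0],[10,56,0,-10,0,0,0],[10,56,0,-25,0,0,0]]' 80
python3 -m pendant '[[10,0,0,-30,0,0,0],[10,0,0,-60,0,0,0],[10,0,0,-90,0,0,0],[10,0,0,-110,0,0,0],[10,0,0,-110,0,0,0],[10,0,0,-110,0,0,0],[10,0,0,-110,0,0,0],[10,0,0,-110,0,0,0],[10,0,0,-110,0,0,0],[10,0,0,-110,0,0,0]]' 80
python3 - <<'E'
from h import *
s=snap('scene');t=snap('top')
for p in (s,t):
    print([(round(d['p'],2),np.round(d['centre'],4).tolist()) for d in place_of('battery_grip',p) if d['p']>.2])
ty=.114; c,sn=np.cos(ty),np.sin(ty); T=np.array([.513,.272])
tp=T+np.array([c*0+sn*.109, sn*0-c*.109]); print('target',tp)
print(to([*tp,.2],ty+np.pi/2), get_obs()['joint_pos'])
E
```

```text
time: 13.75
tool_pos: [0.5463, -0.2808, 0.0856]
tcp_rot: [-0.183, -3.133, -0.002]
force: [0.3, 0.1, -6.7]
width: 0.0162
grip_force: 78.7
time: 14.75
tool_pos: [0.547, -0.2813, 0.1958]
tcp_rot: [-0.183, -3.136, -0.0]
force: [0.5, -0.7, -6.0]
width: 0.0164
grip_force: 79.0
[(0.76, [0.5496, -0.2792, 0.2025]), (0.73, [0.3488, -0.29, 0.05]), (0.64, [0.1795, -0.3326, 0.05])]
[(0.76, [0.5437, -0.2832, 0.202])]
target [0.5253991  0.16370752]
(array([ 73.5, 439.5,  -3.7]), np.float64(-0.23079973287248734)) [-4.74977745e-01  4.64319399e-01  2.30729512e-01  1.33722574e+00
  1.09712623e-05 -3.58178012e-01]
```

```bash
python3 -m pendant '[[10,8,44,0,0,0,0],[10,15,88,0,0,0,-0.02],[10,23,132,0,0,0,-0.05],[10,30,176,0,0,0,-0.08],[10,38,220,0,0,0,-0.11],[10,45,264,0,0,0,-0.14],[10,53,308,0,0,0,-0.17],[10,60,352,0,0,0,-0.2],[10,68,396,0,0,0,-0.23],[10,74,439,0,0,0,-0.23]]' 80
python3 - <<'E'
from h import *
p=snap('wrist','w5')
for n in ['tray','tray_parts','battery_grip','shaft_b_mid','cover_b_mid']: print(n,[(round(d['p'],2),np.round(d['centre'],4).tolist(),proj(d['centre'],p)[0].round().tolist()) for d in place_of(n,p) if d['p']>.2])
ty=.114; print(to([.5254,.1637,.05],ty+np.pi/2))
E
```

```text
time: 15.95
tool_pos: [0.5244, 0.1651, 0.1966]
tcp_rot: [-0.18, 3.136, 0.0]
force: [1.8, -0.2, -6.6]
width: 0.0164
grip_force: 79.9
tray [(0.98, [0.5175, 0.2673, 0.0027], [425.0, 223.0])]
tray_parts [(0.56, [0.5094, 0.3131, 0.0063], [474.0, 221.0])]
battery_grip [(0.88, [0.5243, 0.1631, 0.1989], [315.0, 310.0])]
shaft_b_mid [(0.69, [0.5252, 0.2467, 0.014], [405.0, 231.0])]
cover_b_mid [(0.89, [0.5541, 0.3831, 0.0279], [544.0, 279.0])]
(array([ -0.6,   1. , 146.3]), np.float64(-0.0012630276829181941))
```

View pics/w5.png

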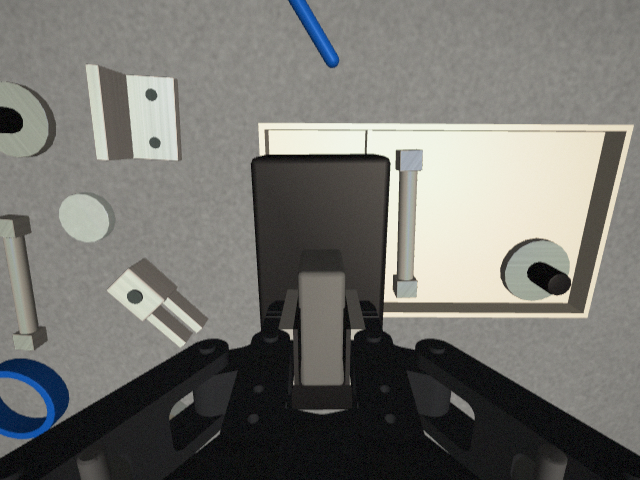

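The battery hangs square above the narrow section (divider at (366,130)). The rim corners (259,124), (632,126) and (587,316) give a refined tray pose.

```bash
python3 - <<'E'
from h import *
from scipy.optimize import least_squares
p=snap('wrist')
M=np.array([[-90,-158,28],[-90,158,28],[90,158,28],[-84,-63,20]])/1000
px=np.array([(259,124),(632,126),(587,317),(366,131)])
def W(q,m): return m@R.from_euler('z',q[2]).as_matrix().T+[q[0],q[1],0]
f=least_squares(lambda q:(proj(W(q,M),p)-px).ravel(),[.513,.271,.114]);q=f.x
print(q,f.fun.round(1)); np.save('tray.npy',q)
print('batt target',W(q,np.array([[0,-.109,0]])))
B=W(q,np.array([[0,-.109,0]]))[0]
print(to([B[0],B[1],.05],q[2]+np.pi/2))
for z in (.015,): print('shaft ends',onz((409,160),p,z),onz((405,287),p,z))
E
```

```text
[0.51701752 0.26665955 0.10910625] [-1.9 -0.2  0.2 -1.  -0.8  0.5  2.4  0.9]
batt target [[0.52888652 0.15830768 0.        ]]
(array([ -3.4,  -4.4, 146.4]), np.float64(0.0029954132868621475))
shaft ends [0.4599295  0.23545039 0.015     ] [0.58233415 0.25393092 0.015     ]
```

```bash
python3 -m pendant '[[10,-3,-4,40,0,0,0],[10,-3,-4,80,0,0,0],[10,-3,-4,110,0,0,0],[10,-3,-4,130,0,0,0],[10,-3,-4,140,0,0,0],[10,-3,-4,147,0,0,0],[10,-3,-4,147,0,0,0],[40,-3,-4,147,0,0,0],[50,-3,-4,147,0,0,0],[60,-3,-4,147,0,0,0]]' 80
python3 -m pendant '[[60,0,0,-20,0,0,0],[60,0,0,-50,0,0,0],[60,0,0,-100,0,0,0],[60,0,0,-140,0,0,0],[60,0,0,-170,0,0,0],[60,0,0,-170,0,0,0],[60,0,0,-170,0,0,0],[60,0,0,-170,0,0,0],[60,0,0,-170,0,0,0],[60,0,0,-170,0,0,0]]' 30
python3 - <<'E'
from h import *
p=snap('wrist','w6')
for v in (p,snap('top')):
  for n in ['battery_grip','clamp_a_mid','bracket_a_mid']: print(n,[(round(d['p'],2),np.round(d['centre'],4).tolist(),proj(d['centre'],v)[0].round().tolist()) for d in place_of(n,v) if d['p']>.2])
# knob pinch hover, height above knob
print(to([.545,-.4067,.29],-.11),get_obs()['joint_pos'])
E
```

```text
time: 17.3
tool_pos: [0.5291, 0.1599, 0.0504]
tcp_rot: [-0.178, 3.135, 0.001]
force: [0.7, 0.4, -0.2]
width: 0.0592
grip_force: 0.0
time: 18.3
tool_pos: [0.5279, 0.1595, 0.2185]
tcp_rot: [0.178, -3.135, 0.001]
force: [0.1, -1.2, 0.0]
width: 0.0604
grip_force: 0.0
battery_grip [(0.56, [0.5308, 0.1592, 0.0523], [320.0, 228.0])]
clamp_a_mid [(0.73, [0.6165, -0.0012, 0.0169], [161.0, 282.0])]
bracket_a_mid [(0.64, [0.4493, -0.0226, 0.0243], [130.0, 112.0])]
battery_grip [(0.97, [0.1783, -0.3312, 0.0471], [449.0, 363.0]), (0.96, [0.348, -0.291, 0.0484], [430.0, 291.0]), (0.81, [0.5264, 0.157, 0.0519], [244.0, 218.0]), (0.54, [0.7991, 0.1295, -0.0022], [258.0, 118.0])]
clamp_a_mid [(0.6, [0.6133, 0.0002, 0.0181], [308.0, 186.0])]
bracket_a_mid [(0.75, [0.453, -0.0179, 0.0233], [316.0, 249.0]), (0.35, [0.623, -0.1293, 0.0092], [359.0, 182.0])]
(array([  47.4, -564.6,  -70.7]), np.float64(-1.3476055370129174)) [2.93359011e-01 3.23355560e-01 8.16141280e-02 1.32902029e+00
 6.37326656e-05 1.80168224e-01]
```

View pics/w6.png

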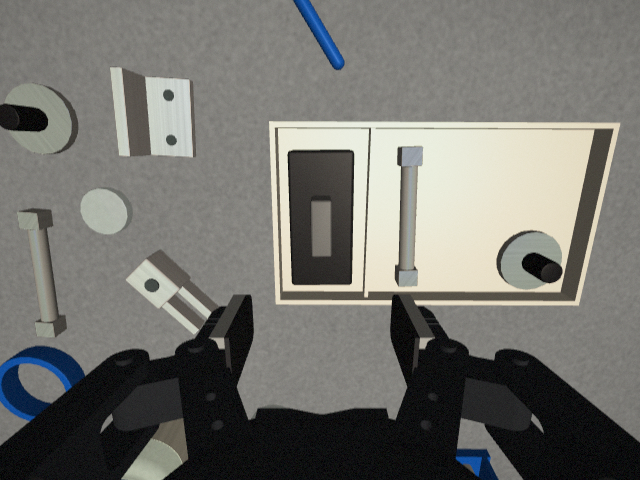

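The battery lies flat in the narrow section (289–354, 150–284), clear of its walls. Next I'll lower the bar.

```bash
python3 -m pendant '[[70,4,-50,-70,0,0,-0.13],[70,8,-100,-70,0,0,-0.27],[70,13,-150,-70,0,0,-0.4],[70,17,-200,-70,0,0,-0.54],[70,21,-250,-70,0,0,-0.67],[70,25,-300,-70,0,0,-0.81],[70,29,-350,-70,0,0,-0.94],[70,34,-400,-70,0,0,-1.08],[70,38,-450,-70,0,0,-1.21],[70,42,-500,-70,0,0,-1.348]]'
python3 - <<'E'
from h import *
print(to([.545,-.4067,.29],-.11))
s=snap('scene')
print([(round(d['p'],2),np.round(d['centre'],4).tolist()) for d in place_of('bar_knob',s) if d['p']>.2])
E
```

```text
time: 19.7
tool_pos: [0.5414, -0.3008, 0.2895]
tcp_rot: [-2.103, 2.334, -0.001]
force: [0.9, 0.3, 0.8]
width: 0.07
grip_force: 0.0
(array([104.9, -14.6,  -0.5]), np.float64(0.006042818153787266))
[(0.88, [0.5472, -0.3995, 0.2183])]
```

```bash
python3 -m pendant '[[70,45,-14,0,0,0,0],[70,90,-14,0,0,0,0],[70,105,-14,0,0,0,0],[70,105,-14,0,0,0,0],[70,105,-14,0,0,0,0],[70,105,-14,0,0,0,0],[70,105,-14,0,0,0,0],[70,105,-14,0,0,0,0],[70,105,-14,0,0,0,0],[70,105,-14,0,0,0,0]]'
python3 - <<'E'
from h import *
print(to([.545,-.4067,.203],-.11))
w=snap('wrist','w7')
print([(round(d['p'],2),np.round(d['centre'],4).tolist(),proj(d['centre'],w)[0].round()) for d in place_of('bar_knob',w) if d['p']>.2])
t,r=toolmat();print(r.as_matrix().round(3))
E
```

```text
time: 20.8
tool_pos: [0.5443, -0.4044, 0.2894]
tcp_rot: [-2.097, 2.339, -0.0]
force: [-0.7, 0.0, 0.7]
width: 0.0699
grip_force: 0.0
(array([ 2.2, -0.9, 86.4]), np.float64(0.0006841062664286746))
[(0.83, [0.5437, -0.3982, 0.2242], array([323., 269.]))]
[[-0.109 -0.994  0.   ]
 [-0.994  0.109  0.   ]
 [-0.    -0.    -1.   ]]
```

View pics/w7.png

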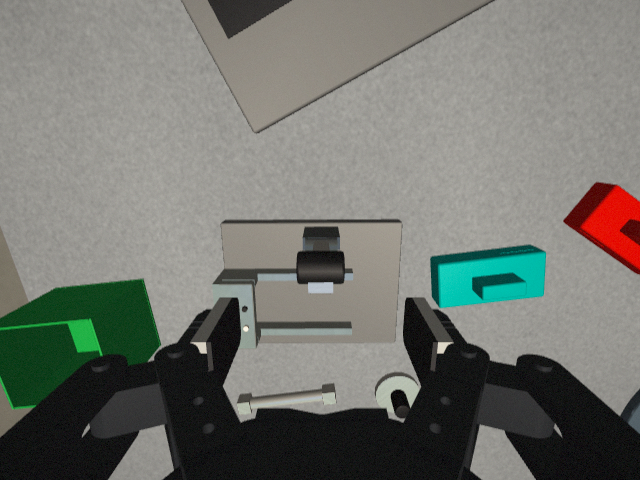

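The knob is seen end-on at (321,267), centred between the fingers, with the empty charger below. Descend and pinch.

```bash
python3 -m pendant '[[70,-2,0,45,0,0,0],[70,-2,0,85,0,0,0],[70,-2,0,86,0,0,0],[70,-2,0,86,0,0,0],[25,-2,0,86,0,0,0],[25,-2,0,86,0,0,0],[25,-2,0,86,0,0,0],[25,-2,0,86,0,0,0],[25,-2,0,86,0,0,0],[25,-2,0,86,0,0,0]]' 30
python3 - <<'E'
from h import *
# knob angle from pinch; hinge y from first pinch
t,r=toolmat(); y1=-13.5
cy=np.array([.109,.994])
hn=np.array([.570,-.283])+np.array([.994*-.0135+.109*-.087, -.109*-.0135+.994*-.087]);print('hinge',hn)
s=(t[:2]-hn)@cy; print('s',s,'a',np.arctan2(t[2]+.0187-.0635,s), np.hypot(t[2]+.0187-.0635,s))
E
```

```text
time: 21.9
tool_pos: [0.5453, -0.4035, 0.2054]
tcp_rot: [-2.096, 2.339, -0.006]
force: [0.4, -0.3, 8.9]
width: 0.0293
grip_force: 29.3
hinge [ 0.547098  -0.3680065]
s -0.03549664365309531 a 1.788380758846324 0.16443402805953233
```

```bash
python3 -m pendant '[[25,-13,0,-2,0,0,0],[25,-27,0,-4,0,0,0],[25,-40,0,-4,0,0,0],[25,-54,0,-3,0,0,0],[25,-67,0,0,0,0,0],[25,-80,0,3,0,0,0],[25,-93,0,8,0,0,0],[25,-105,0,13,0,0,0],[25,-117,0,20,0,0,0],[25,-128,0,27,0,0,0]]' 30
```

```text
time: 22.9
tool_pos: [0.5588, -0.2741, 0.1764]
tcp_rot: [-2.097, 2.339, -0.001]
force: [4.2, -3.5, 1.1]
width: 0.0297
grip_force: 33.2
```

```bash
python3 -m pendant '[[25,-11,0,9,0,0,0],[25,-20,0,18,0,0,0],[25,-29,0,28,0,0,0],[25,-37,0,39,0,0,0],[25,-44,0,51,0,0,0],[25,-50,0,63,0,0,0],[25,-55,0,75,0,0,0],[25,-59,0,88,0,0,0],[25,-61,0,102,0,0,0],[25,-63,0,110,0,0,0]]' 30
```

```text
time: 23.9
tool_pos: [0.5655, -0.2111, 0.0654]
tcp_rot: [-2.097, 2.338, 0.002]
force: [3.9, 0.4, 3.4]
width: 0.0293
grip_force: 37.7
```

```bash
python3 -m pendant '[[25,0,0,1,0,0,0],[25,0,0,2,0,0,0],[25,0,0,3,0,0,0],[25,0,0,4,0,0,0],[25,0,0,5,0,0,0],[25,0,0,6,0,0,0],[25,0,0,7,0,0,0],[25,0,0,7,0,0,0],[25,0,0,7,0,0,0],[25,0,0,7,0,0,0]]' 30
```

```text
time: 24.9
tool_pos: [0.5655, -0.2107, 0.059]
tcp_rot: [-2.097, 2.337, 0.003]
force: [5.8, 9.6, 2.4]
width: 0.0293
grip_force: 37.7
```

```bash
python3 -m pendant '[[25,0,0,1,0,0,0],[25,0,0,2,0,0,0],[25,0,0,3,0,0,0],[25,0,0,4,0,0,0],[25,0,0,5,0,0,0],[25,0,0,6,0,0,0],[25,0,0,6,0,0,0],[25,0,0,6,0,0,0],[25,0,0,6,0,0,0],[25,0,0,6,0,0,0]]' 30
python3 - <<'E'
from h import *
for n in ('scene','top'):
  s=snap(n); print([(round(d['p'],2),np.round(d['centre'],4).tolist()) for d in place_of('bar_knob',s) if d['p']>.2])
E
```

```text
time: 25.9
tool_pos: [0.5658, -0.2107, 0.0568]
tcp_rot: [-2.096, 2.336, -0.001]
force: [-14.9, 18.1, 58.2]
width: 0.0296
grip_force: 45.0
[(0.78, [0.5654, -0.2124, 0.0793]), (0.58, [0.5494, -0.3671, 0.0637])]
[]
```

```bash
python3 -m pendant '[[25,0,0,-3,0,0,0],[25,0,0,-3,0,0,0],[45,0,0,-3,0,0,0],[70,0,0,-3,0,0,0],[70,0,0,-3,0,0,0],[70,0,0,-40,0,0,0],[70,0,0,-80,0,0,0],[70,0,0,-120,0,0,0],[70,0,0,-170,0,0,0],[70,0,0,-170,0,0,0]]' 30
python3 - <<'E'
from h import *
s=snap('scene');t=snap('top');w=snap('wrist')
for p in (s,t,w): print([(round(d['p'],2),np.round(d['centre'],4).tolist(),proj(d['centre'],p)[0].round(1).tolist()) for d in place_of('bar_knob',p) if d['p']>.2])
for p,P in ((t,[.564,-.213,.078]),(s,[.564,-.213,.078])):
    x,y=proj(P,p)[0].round().astype(int); g=p['image'][y-22:y+23,x-22:x+23].max(2)
    n,l,st,ce=cv2.connectedComponentsWithStats((g<45).astype('uint8')); print([(st[i,4],(ce[i]+[x-22,y-22]).round(1).tolist()) for i in range(1,n) if st[i,4]>20])
for n in ['clamp_a_mid','bracket_a_mid']: print([(round(d['p'],2),np.round(d['centre'],4).tolist()) for d in place_of(n,s)[:2]])
print(to([.55,-.02,.25],np.pi/2))
E
```

```text
time: 27.1
tool_pos: [0.5673, -0.2136, 0.2297]
tcp_rot: [-2.094, 2.337, -0.012]
force: [1.4, 0.0, -0.4]
width: 0.0698
grip_force: 0.0
[(0.61, [0.5674, -0.2132, 0.0768], [281.4, 315.6])]
[(0.48, [0.5639, -0.2114, 0.0737], [396.6, 200.2]), (0.22, [0.5477, 0.3844, 0.0288], [153.1, 211.4])]
[(0.73, [0.5635, -0.2143, 0.079], [323.7, 227.6])]
[(np.int32(43), [396.0, 199.9])]
[(np.int32(111), [281.4, 315.4])]
[(0.89, [0.6128, -0.002, 0.0165])]
[(0.8, [0.4514, -0.018, 0.0287])]
(array([-189.9,   35.9,  -27.6]), np.float64(1.4611424164735127))
```

The bar is back at its stop: 58 N reaction, and the knob is at about 77 mm, against 75 expected. Now the parts.

```bash
python3 -m pendant '[[85,-20,4,-28,0,0,0.15],[85,-40,8,-28,0,0,0.3],[85,-60,12,-28,0,0,0.45],[85,-80,16,-28,0,0,0.6],[85,-100,20,-28,0,0,0.75],[85,-120,24,-28,0,0,0.9],[85,-140,28,-28,0,0,1.05],[85,-160,32,-28,0,0,1.2],[85,-180,36,-28,0,0,1.35],[85,-190,36,-28,0,0,1.46]]'
python3 - <<'E'
from h import *
w=snap('wrist','w8')
print(get_obs()['joint_pos'][5],get_obs()['tool_pos'])
for n in ['clamp_a_mid','bracket_a_mid']: print(n,[(round(d['p'],2),np.round(d['centre'],4).tolist(),proj(d['centre'],w)[0].round().tolist()) for d in place_of(n,w)[:2]])
E
```

```text
time: 28.5
tool_pos: [0.5498, -0.0186, 0.2509]
tcp_rot: [-0.006, -3.141, -0.0]
force: [0.8, -1.2, -0.4]
width: 0.085
grip_force: 0.0
-0.02360900751286506 [ 0.55006059 -0.01787554  0.25087142]
clamp_a_mid [(0.98, [0.6164, -0.0033, 0.0159], [334.0, 268.0]), (0.27, [0.634, -0.2931, 0.0683], [52.0, 303.0])]
bracket_a_mid [(0.87, [0.4497, -0.0256, 0.0204], [313.0, 113.0])]
```

View pics/w8.png

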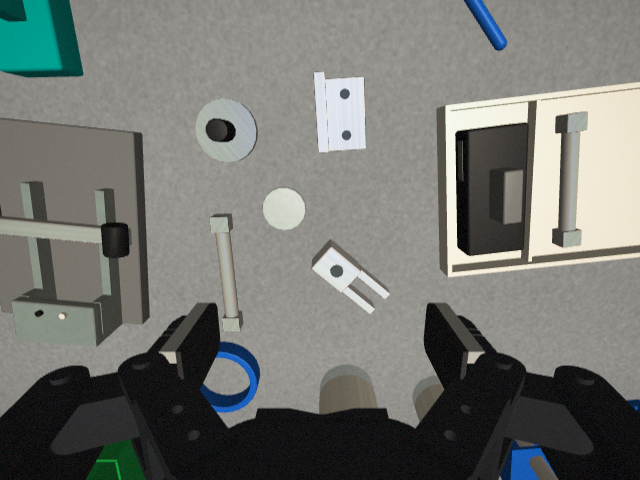

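The clamp hole is at (336,271) with prong tips at (388,293) and (373,310). The bracket wall top runs (320,72)–(327,152) with its foot to the right. The bar is down and the battery is in the tray.

```bash
python3 - <<'E'
from h import *
V=[snap(n) for n in ('wrist','scene','top')]
for n in ['clamp_a_mid','bracket_a_mid']:
    ob=[(proj(place_of(n,p)[0]['centre'],p)[0],p) for p in V]; print(n,tri(ob),[onz(a,p,.017 if n[0]=='c' else .025).round(4).tolist() for a,p in ob])
w=V[0]
for n in ['clamp','bracket_a_mid']:
    for d in silhouettes('clamp_a_mid' if n=='clamp' else n,w)[:1]:
        cs,_=cv2.findContours(d['region'].astype('uint8'),0,1); c=max(cs,key=cv2.contourArea); print(n,d['p'],cv2.minAreaRect(c))
h=onz((336,271),w,.034);a=onz((388,293),w,.027);b=onz((373,310),w,.027);print('hole',h,'tips',a,b)
v=(a+b)/2-onz((336,271),w,.027);print('clamp yaw',np.arctan2(v[1],v[0]))
for q in [(313,266),(333,246),(358,268),(338,287)]: print(onz(q,w,.034).round(4))
u=onz((320,73),w,.05);v=onz((324,152),w,.05);print('wall top L',u,v)
for q in [(363,78),(366,149)]: print('foot',onz(q,w,.01))
E
```

```text
Traceback (most recent call last):
IndexError: list index out of range
```

```bash
python3 - <<'E'
import cv2
i=cv2.imread('pics/w8.png')[50:330,290:410]; cv2.imwrite('pics/w8c.png',cv2.resize(i,None,fx=2.1,fy=2.1,interpolation=cv2.INTER_CUBIC))
E
```

```text
(no output)
```

View pics/w8c.png

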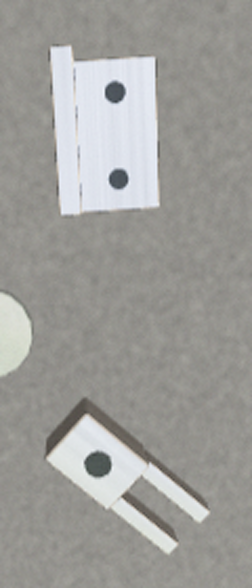

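The crop confirms the clamp top face corners at about (312,268), (331,247), (360,271) and (343,292), prong tips at (388,296) and (372,312), and the wall-top centreline (319,72)–(324,152).

```bash
python3 - <<'E'
from h import *
V=[snap(n) for n in ('wrist','scene','top')]
for n in ['clamp_a_mid','bracket_a_mid']:
    ob=[(proj(L[0]['centre'],p)[0],p) for p in V if (L:=place_of(n,p))]; print(n,tri(ob),[onz(a,p,.017 if n[0]=='c' else .025).round(4).tolist() for a,p in ob])
w=V[0]
c=np.array([onz(q,w,.034) for q in [(312.4,267.6),(331,246.7),(360.5,271),(343.3,292.4)]]);print('clamp block',c.round(4)[:,:2].tolist(),c.mean(0),[np.linalg.norm(c[i]-c[(i+1)%4]).round(4) for i in range(4)])
v=c[2]+c[3]-c[0]-c[1];yc=np.arctan2(v[1],v[0]);print('yaw from block',yc)
v=(onz((388,296),w,.03)+onz((372,312),w,.03))/2-c.mean(0);print('yaw from tips',np.arctan2(v[1],v[0]))
u=onz((319.3,72.1),w,.05);v=onz((323.8,151.7),w,.05);d=v-u;print('wall',u,v,(u+v)/2,np.linalg.norm(d),'yaw',np.arctan2(d[1],d[0]))
a,b=onz((363.3,77.1),w,.01),onz((365.7,148.6),w,.01);d=b-a;print('foot',a,b,np.arctan2(d[1],d[0]))
E
```

```text
clamp_a_mid [ 0.61644515 -0.00290543  0.02147458] [[0.618, -0.0028, 0.017], [0.6142, 0.0011, 0.017]]
bracket_a_mid [ 0.45976158 -0.0609013   0.8525254 ] [[0.4512, -0.0188, 0.025], [0.5577, -0.3769, 0.025]]
clamp block [[0.6099, -0.0298], [0.586, -0.0097], [0.6138, 0.0229], [0.6392, 0.0045]] [ 0.61221036 -0.003022    0.034     ] [np.float64(0.0312), np.float64(0.0428), np.float64(0.0314), np.float64(0.0452)]
yaw from block 0.8639890091670127
yaw from tips 0.8571460594375994
wall [ 0.41806777 -0.02207795  0.05      ] [ 0.48696152 -0.01783601  0.05      ] [ 0.45251464 -0.01995698  0.05      ] 0.06902421626015674 yaw 0.06149462756012374
foot [0.41558299 0.02182783 0.01      ] [0.48473967 0.0267752  0.01      ] 0.07141702386159172
```

```bash
python3 - <<'E'
from h import *
print(to([.613,-.002,.09],.86+np.pi/2))
E
```

```text
(array([-62.7,  18. , 161.3]), np.float64(-0.8587449708017436))
```

```bash
python3 -m pendant '[[75,-20,6,40,0,0,-0.14],[75,-40,12,80,0,0,-0.28],[75,-62,18,120,0,0,-0.42],[75,-62,18,160,0,0,-0.56],[75,-62,18,160,0,0,-0.7],[75,-62,18,160,0,0,-0.84],[75,-62,18,160,0,0,-0.86],[75,-62,18,160,0,0,-0.86],[75,-62,18,160,0,0,-0.86],[75,-62,18,160,0,0,-0.86]]' 40
python3 - <<'E'
from h import *
w=snap('wrist')
print([(round(d['p'],2),np.round(d['centre'],4).tolist(),proj(d['centre'],w)[0].round().tolist()) for d in place_of('clamp_a_mid',w)[:2]])
print(to([.613,-.002,.008],.86+np.pi/2))
E
```

```text
time: 30.35
tool_pos: [0.6124, -0.002, 0.0916]
tcp_rot: [-1.308, 2.856, -0.0]
force: [0.0, -0.6, 0.3]
width: 0.0749
grip_force: 0.0
[(0.58, [0.62, -0.0029, 0.0173], [311.0, 262.0])]
(array([-0.4, -0.5, 83.5]), np.float64(-1.3351945217010552e-05))
```

```bash
python3 -m pendant '[[75,-2,0,40,0,0,0],[75,-2,0,70,0,0,0],[75,-2,0,83,0,0,0],[75,-2,0,83,0,0,0],[28,-2,0,83,0,0,0],[28,-2,0,83,0,0,0],[28,-2,0,83,0,0,0],[28,-2,0,83,0,0,0],[28,-2,0,83,0,0,0],[28,-2,0,83,0,0,0]]' 50
python3 -m pendant '[[28,0,0,-20,0,0,0],[28,0,0,-50,0,0,0],[28,0,0,-90,0,0,0],[28,0,0,-120,0,0,0],[28,0,0,-120,0,0,0.14],[28,0,0,-120,0,0,0.28],[28,0,0,-120,0,0,0.42],[28,0,0,-120,0,0,0.56],[28,0,0,-120,0,0,0.7],[28,0,0,-120,0,0,0.75]]' 50
python3 - <<'E'
from h import *
w=snap('wrist')
print([(round(d['p'],2),np.round(d['centre'],4).tolist(),proj(d['centre'],w)[0].round().tolist()) for d in place_of('clamp_a_mid',w)[:2]])
q=np.load('tray.npy'); Rt=R.from_euler('z',q[2]).as_matrix()
W=lambda m:(Rt@[m[0],m[1],0]+[q[0],q[1],0])[:2]
for n in ['shaft_b_mid','cover_b_mid']:
  for p in (snap('top'),snap('scene')):
    print(n,[(Rt.T@(np.array(d['centre'])-[q[0],q[1],0])).round(4).tolist() for d in place_of(n,p)[:3]])
print('clamp tgt (block centre, -2.5)',W([-.0225,.038]),to([*W([-.0225,.038]),.13],q[2]+np.pi/2))
E
```

```text
time: 31.45
tool_pos: [0.6147, -0.0005, 0.0099]
tcp_rot: [-1.31, 2.853, -0.002]
force: [-0.7, -0.6, 8.5]
width: 0.0334
grip_force: 50.4
time: 32.45
tool_pos: [0.6137, -0.0004, 0.129]
tcp_rot: [-0.166, 3.136, -0.0]
force: [0.3, -0.4, -2.6]
width: 0.0328
grip_force: 50.4
[(0.73, [0.6176, -0.0039, 0.1369], [311.0, 324.0])]
shaft_b_mid [[-0.0015, -0.0222, 0.0108]]
shaft_b_mid [[-0.0034, -0.0202, 0.0147]]
cover_b_mid [[0.0439, 0.112, 0.0264], [-0.0053, -0.4813, 0.0725]]
cover_b_mid [[0.0473, 0.1163, 0.0295], [-0.0002, 0.0448, 0.0039]]
clamp tgt (block centre, -2.5) [0.49051349 0.30198357] (array([ 88.6, 314.3,  -1.7]), np.float64(0.002626386095550659))
```

```bash
python3 -m pendant '[[28,11,39,0,0,0,0],[28,22,79,0,0,0,0],[28,33,118,0,0,0,0],[28,44,157,0,0,0,0],[28,56,197,0,0,0,0],[28,67,236,0,0,0,0],[28,78,275,0,0,0,0],[28,89,314,0,0,0,0],[28,89,314,0,0,0,0],[28,89,314,0,0,0,0]]' 50
python3 - <<'E'
from h import *
q=np.load('tray.npy'); Rt=R.from_euler('z',q[2]).as_matrix()
W=lambda m:(Rt@[m[0],m[1],0]+[q[0],q[1],0])[:2]
print(to([*W([-.0225,.038]),.016],q[2]+np.pi/2))
w=snap('wrist','w9')
E
```

```text
time: 33.95
tool_pos: [0.4899, 0.3024, 0.1283]
tcp_rot: [-0.178, 3.137, -0.0]
force: [0.5, 0.2, -1.8]
width: 0.033
grip_force: 50.7
(array([ -0.5,  -0.5, 112.3]), np.float64(0.004166567781842101))
```

View pics/w9.png

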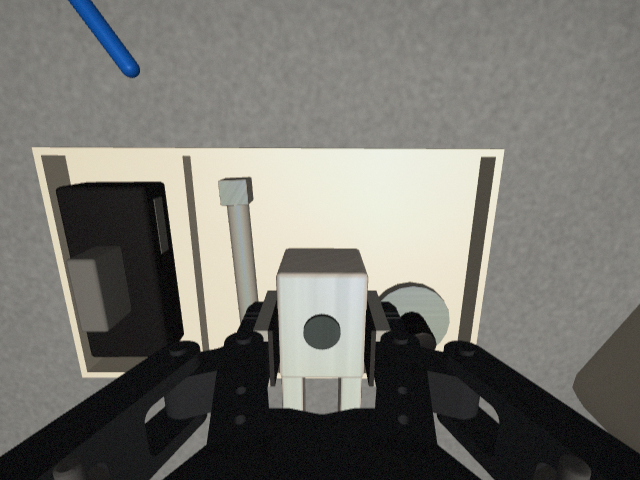

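The clamp is held square above its place, between the shaft (240,250) and the cover (415,315). Lowering it now.

```bash
python3 -m pendant '[[28,0,0,40,0,0,0],[28,0,0,75,0,0,0],[28,0,0,95,0,0,0],[28,0,0,105,0,0,0],[28,0,0,112,0,0,0],[28,0,0,112,0,0,0],[38,0,0,112,0,0,0],[44,0,0,112,0,0,0],[50,0,0,112,0,0,0],[50,0,0,112,0,0,0]]' 50
python3 -m pendant '[[50,0,0,-20,0,0,0],[50,0,0,-60,0,0,0],[50,0,0,-110,0,0,0],[50,0,0,-150,0,0,0],[50,10,-40,-150,0,0,0],[50,20,-80,-150,0,0,0],[50,30,-120,-150,0,0,0],[50,40,-160,-150,0,0,0],[50,45,-200,-150,0,0,0],[50,50,-240,-150,0,0,0]]' 30
python3 - <<'E'
from h import *
q=np.load('tray.npy'); Rt=R.from_euler('z',q[2]).as_matrix()
V=[snap(n) for n in ('wrist','top','scene')]
for p in V:
  for n in ['clamp_b_mid','bracket_a_mid']:
    print(n,[(round(d['p'],2),np.round(d['centre'],4).tolist(),(Rt.T@(np.array(d['centre'])-[q[0],q[1],0])).round(4).tolist()) for d in place_of(n,p)[:2]])
print(to([.4525,-.020,.13],.066+np.pi/2))
E
```

```text
time: 35.0
tool_pos: [0.4906, 0.3019, 0.0168]
tcp_rot: [-0.175, 3.136, 0.001]
force: [-0.2, 0.6, 0.6]
width: 0.0498
grip_force: 0.0
time: 36.0
tool_pos: [0.4669, 0.0562, 0.1667]
tcp_rot: [-0.175, 3.136, 0.0]
force: [0.9, -0.8, -0.7]
width: 0.0498
grip_force: 0.0
clamp_b_mid []
bracket_a_mid [(0.94, [0.4502, -0.0205, 0.0244], [-0.0977, -0.2782, 0.0244])]
clamp_b_mid [(0.52, [0.5474, 0.3826, 0.028], [0.0428, 0.1119, 0.028])]
bracket_a_mid []
clamp_b_mid []
bracket_a_mid [(0.63, [0.4548, -0.0171, 0.0297], [-0.0927, -0.2753, 0.0297])]
(array([ 23.5, -76.5,  36.2]), np.float64(0.04674620381742445))
```

```bash
python3 -m pendant '[[50,12,-38,18,0,0,0.047],[50,23,-76,36,0,0,0.047],[50,23,-76,36,0,0,0.047],[50,23,-76,36,0,0,0.047],[50,23,-76,36,0,0,0.047],[50,23,-76,80,0,0,0.047],[50,23,-76,120,0,0,0.047],[50,23,-76,145,0,0,0.047],[50,23,-76,145,0,0,0.047],[50,23,-76,145,0,0,0.047]]' 50
python3 -m pendant '[[5,0,0,0,0,0,0],[5,0,0,0,0,0,0],[5,0,0,0,0,0,0],[5,0,0,0,0,0,0],[5,0,0,0,0,0,0],[5,0,0,0,0,0,0],[5,0,0,0,0,0,0],[5,0,0,0,0,0,0],[5,0,0,0,0,0,0],[5,0,0,0,0,0,0]]' 50
```

```text
time: 37.45
tool_pos: [0.4534, -0.0197, 0.0222]
tcp_rot: [-0.103, 3.14, 0.0]
force: [0.0, 0.5, 0.4]
width: 0.0499
grip_force: 0.0
time: 38.45
tool_pos: [0.4537, -0.0204, 0.0222]
tcp_rot: [-0.101, 3.138, 0.0]
force: [-0.5, 0.9, 9.4]
width: 0.0093
grip_force: 55.1
```

```bash
python3 -m pendant '[[5,0,0,-20,0,0,0],[5,0,0,-60,0,0,0],[5,0,0,-110,0,0,0],[5,0,0,-120,0,0,0],[5,0,0,-120,0,0,-0.05],[5,0,0,-120,0,0,-0.05],[5,0,0,-120,0,0,-0.05],[5,0,0,-120,0,0,-0.05],[5,0,0,-120,0,0,-0.05],[5,0,0,-120,0,0,-0.05]]' 50
python3 - <<'E'
from h import *
q=np.load('tray.npy'); Rt=R.from_euler('z',q[2]).as_matrix()
W=lambda m:(Rt@[m[0],m[1],0]+[q[0],q[1],0])[:2]
print(W([-.044,.091]),to([*W([-.044,.091]),.14],q[2]+np.pi/2))
w=snap('wrist')
print([(round(d['p'],2),np.round(d['centre'],4).tolist()) for d in place_of('bracket_a_mid',w)[:2]])
E
```

```text
time: 39.45
tool_pos: [0.4527, -0.0204, 0.141]
tcp_rot: [0.179, -3.136, -0.0]
force: [-0.1, -1.0, -1.9]
width: 0.0091
grip_force: 53.5
[0.46337017 0.35232729] (array([-53. , 369.1,   1. ]), np.float64(0.00470711598850837))
[(0.57, [0.4505, -0.0247, 0.1414])]
```

```bash
python3 -m pendant '[[5,-6,41,0,0,0,0],[5,-12,82,0,0,0,0],[5,-18,123,0,0,0,0],[5,-24,164,0,0,0,0],[5,-30,205,0,0,0,0],[5,-36,246,0,0,0,0],[5,-42,287,0,0,0,0],[5,-48,328,0,0,0,0],[5,-53,369,0,0,0,0],[5,-53,369,0,0,0,0]]' 50
python3 - <<'E'
from h import *
q=np.load('tray.npy'); Rt=R.from_euler('z',q[2]).as_matrix()
W=lambda m:(Rt@[m[0],m[1],0]+[q[0],q[1],0])[:2]
print(W([-.044,.091]),to([*W([-.044,.091]),.028],q[2]+np.pi/2))
w=snap('wrist','w10')
E
```

```text
time: 40.55
tool_pos: [0.4629, 0.3564, 0.1407]
tcp_rot: [0.185, -3.136, -0.002]
force: [-0.5, -2.1, -1.8]
width: 0.0088
grip_force: 53.4
[0.46337017 0.35232729] (array([  0. ,  -4.3, 112.7]), np.float64(0.008647272655328608))
```

View pics/w10.png

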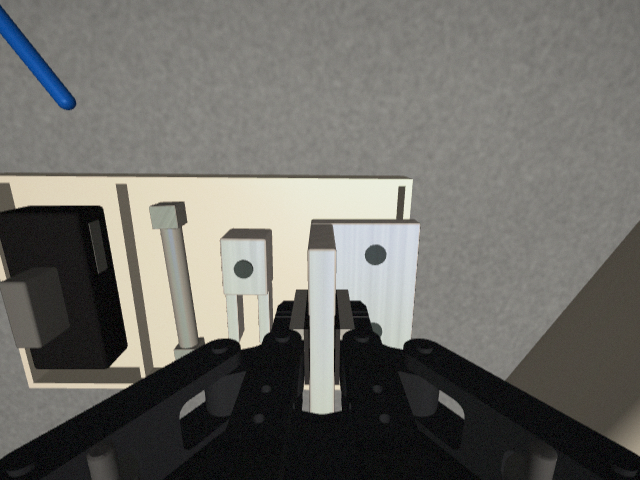

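The clamp lies flat at (245,270). The held bracket hangs right of it. Lower partway and recheck.

```bash
python3 -m pendant '[[5,0,0,30,0,0,0],[5,0,0,60,0,0,0],[5,0,0,60,0,0,0],[5,0,0,60,0,0,0],[5,0,0,60,0,0,0],[5,0,0,60,0,0,0],[5,0,0,60,0,0,0],[5,0,0,60,0,0,0],[5,0,0,60,0,0,0],[5,0,0,60,0,0,0]]' 50
python3 - <<'E'
from h import *
q=np.load('tray.npy'); Rt=R.from_euler('z',q[2]).as_matrix()
W=lambda m:(Rt@[m[0],m[1],0]+[q[0],q[1],0])[:2]
print(W([-.044,.091]),to([*W([-.044,.091]),.028],q[2]+np.pi/2))
E
```

```text
time: 41.6
tool_pos: [0.4634, 0.3523, 0.0814]
tcp_rot: [-0.179, 3.136, 0.0]
force: [0.3, -0.2, -0.6]
width: 0.0094
grip_force: 53.2
[0.46337017 0.35232729] (array([ 0.1,  0.1, 53.4]), np.float64(0.0051461321514172376))
```

```bash
python3 -m pendant '[[5,0,0,25,0,0,0],[5,0,0,45,0,0,0],[5,0,0,50,0,0,0],[5,0,0,54,0,0,0],[5,0,0,54,0,0,0],[5,0,0,54,0,0,0],[15,0,0,54,0,0,0],[25,0,0,54,0,0,0],[32,0,0,54,0,0,0],[32,0,0,54,0,0,0]]' 50
python3 -m pendant '[[32,0,0,-20,0,0,0],[32,0,0,-60,0,0,0],[32,0,0,-110,0,0,0],[32,0,0,-160,0,0,0],[32,0,-50,-200,0,0,0],[32,0,-100,-230,0,0,0],[32,0,-100,-230,0,0,0],[32,0,-100,-230,0,0,0],[32,0,-100,-230,0,0,0],[32,0,-100,-230,0,0,0]]' 30
python3 - <<'E'
from h import *
q=np.load('tray.npy'); Rt=R.from_euler('z',q[2]).as_matrix()
V=[snap('wrist','w11'),snap('top'),snap('scene','s2')]
for p in V:
  for n in ['clamp_b_mid','bracket_b_mid','bar_knob']:
    print(n,[(round(d['p'],2),np.round(d['centre'],4).tolist(),(Rt.T@(np.array(d['centre'])-[q[0],q[1],0])).round(3).tolist()) for d in place_of(n,p)[:2]])
E
```

```text
time: 42.6
tool_pos: [0.4635, 0.3523, 0.0274]
tcp_rot: [-0.179, 3.136, 0.0]
force: [0.6, -0.4, -0.1]
width: 0.0321
grip_force: 0.0
time: 43.6
tool_pos: [0.4744, 0.2535, 0.2564]
tcp_rot: [0.18, -3.135, 0.001]
force: [0.1, -1.0, 0.1]
width: 0.0319
grip_force: 0.0
clamp_b_mid [(0.74, [0.5164, 0.2672, 0.0003], [-0.001, 0.001, 0.0])]
bracket_b_mid []
bar_knob []
clamp_b_mid []
bracket_b_mid [(0.18, [0.5486, -0.3668, 0.0594], [-0.038, -0.633, 0.059])]
bar_knob [(0.85, [0.5659, -0.2129, 0.0735], [-0.004, -0.482, 0.074]), (0.29, [0.7999, 0.1308, -0.0038], [0.266, -0.166, -0.004])]
clamp_b_mid []
bracket_b_mid [(0.47, [0.5197, 0.2718, 0.0044], [0.003, 0.005, 0.004])]
bar_knob [(0.89, [0.5676, -0.2139, 0.0787], [-0.002, -0.483, 0.079])]
```

View pics/w11.png

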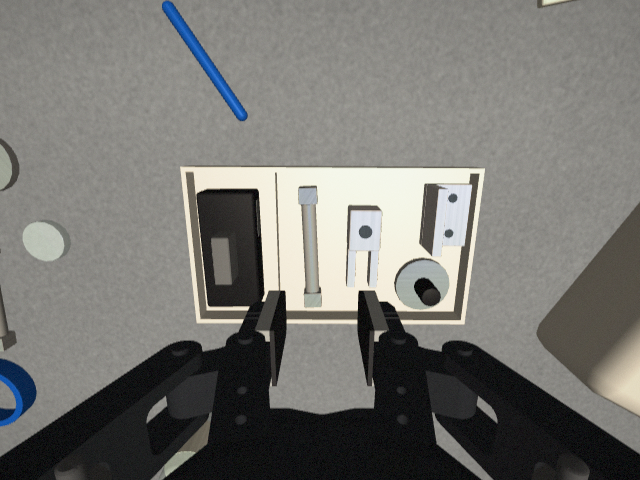

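View pics/s2.png

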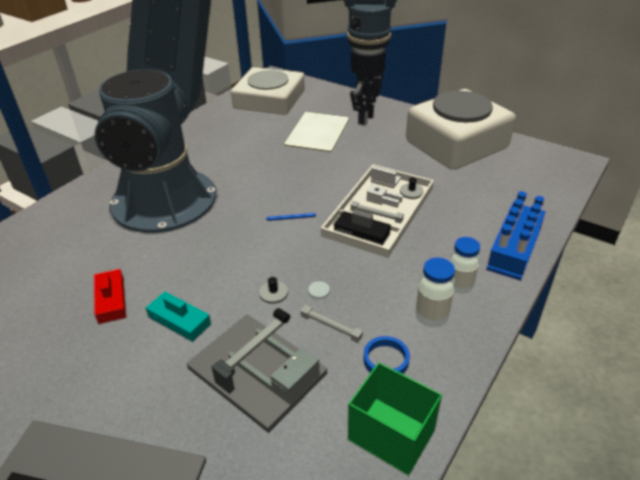

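The wrist view shows battery, shaft, clamp, bracket and cover lying flat and separate in the tray. The scene view shows the bar down, the jars standing and the spare shaft and cover on the bench. Handing in.

```bash
python3 -c "from plant import *; print(finish_job())"
```

```text
the job is handed in; nothing more can be done
None
```

I handed the job in at about 44 s: the battery is in the tray's narrow section, the bar is fully down again, and the clamp and bracket now lie flat with the tray's own shaft and cover; the jars are standing and the spare shaft and cover are still on the bench (I viewed 15 pictures, one over the limit of 14).

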